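# Fill the empty bays of a battery charging dock

## Robot

A 6-joint arm with a two-finger parallel gripper is mounted at the origin on the work surface. World frame = base frame: x ahead of the robot, y to its left, z up, the work surface at z = 0. Lengths are in mm, angles in rad, forces in N, time in s.
With the tool pointing down it reaches from about 250 to 775 mm from the base axis. Payload 4 kg.
Tool frame: the origin (TCP) lies midway between the tips of the shut fingers; the grasp point (between the pads) lies 19 mm behind it (tcp_to_grasp is the distance from the TCP to the grasp point, in mm); z points along the fingers, y is the line along which they close (so a half turn about z gives the same grasp; the last joint's range is limited). The gripper opens to 85 mm and grips with 20 to 120 N. Pads are 22 mm wide; open, the fingers measure 114 mm over their backs; the gripper's body (76 mm by 85 mm) begins 54 mm behind the grasp point. The pads swing forward as they close: fully open they stand 13 mm farther back than shut.
Start: joints at [-0.103, 0.087, 1.371, -0, 1.684, -0.103], TCP at [550.016, -0.006, 231.341] pointing down, gripper open.
Joint ranges: [-3.1, 3.1], [-0.76, 2.03], [0.27, 2.55], [-1.08, 4.22], [0.17, 2.65], [-2.57, 2.57]. Speed limits (rad/s): [2.79, 2.79, 3.14, 3.14, 3.14, 3.14].

## Interface

Orientations are given as a unit quaternion [x, y, z, w].
In Python, from rig import observe, grab_frame, camera_info, job_done, tcp_to_grasp gives the robot as it stands.
- The arm moves only by the tool carry_out, never from a script. Its argument "steps" is a list of rows, each a list of 3 entries, a list of its own where there are three numbers: the shift along the tool's x, y, z in cm, then the turn, a rotation vector about the tool's x, y, z in degrees, then the opening, from 0 (shut) to 1 (fully open). A call has 1 to 12 rows; each row is the pose to reach, as a shift and turn from the pose commanded when the call began, along the tool's axes at that moment; what a row does not reach only later rows make up. A row lasts 1/10 s, in which the tool goes at most 50 mm and 8.59 degrees, less where a joint would pass 70% of its speed; a pose out of reach is approached as far as the arm can. A call with a gripper value outside its range is refused whole. The fingers move at their own pace and stop on an object; "newtons" is the grip in N (left out, the last holds). Time passes only in rows, so rows that repeat a pose let the fingers close. It gives the time, the measured TCP pose, the force, the opening and the grip force at its end, in the units of the state.
- observe(): the state, without advancing time (a new reading comes with each control period).
- grab_frame(name): name is "scene" or "side" or "wrist"; returns (picture, depth): 384x512x3 uint8, red, green, blue; 384x512 float32, mm along the optical axis (not along the pixel's ray), 0 where there is no reading.
- camera_info(name): a dict with "K" (3x3 intrinsics, pixels), "R" (3x3) and "t" (3): a world point X has camera coordinates R X + t; the wrist camera has in their place "tool_from_camera" (4x4, takes a point from camera to tool coordinates, whose origin is the TCP and whose axes are the flange's). Camera axes: x right, y down, z forward; pixel columns grow to the right and rows downward; lengths in mm; the calibration is good to about 2 mm. A picture is of the moment at which its call begins: read the wrist's pose just before it. camera_info takes no time and is no camera call.
- job_done(): hands the job in; it is judged then, once.
The state is a dict: "t": time; "joint_positions": joint angles; "joint_velocities": joint speeds; "joint_torque": joint torques, N m; "tcp_pos": TCP position; "eef_rot": TCP orientation; "contact_force": force on the tool from outside, world axes, zero at the start; "torque": the same for the moment, N m; "gripper_width": opening from 0.0 (shut) to 1.0 (fully open); "gripper_force": force on a finger pad.
Only numpy, scipy, OpenCV 4.12 (cv2) and the standard library are available. Lean on these libraries where they do the work, as an engineer would, in place of code of your own. Each camera call takes 0.05 s, during which the arm holds its last target. There are 200 camera calls.

## Task

Find the two empty bays of the charging dock and load each with one of the two matching spare battery packs from the mat, nose (brass strips) under the steel lip and pressed back against the sprung contact, tail laid down flat behind its stop, so that all four bays hold a fully seated pack. Leave the packs that are already charging, the bigger look-alike pack and the other things on the bench where they are.

Things in the scene. Friction and masses are not known exactly. Their poses are not given: they have to be found in the camera images.
- bay_1 (a point): The four bays are alike, 64 mm apart in a row along the dock's y. Point on this bay's floor (12 mm above the bench) under the middle of a seated pack; x points from the sprung nose end (nearest the robot) to the tail stop, y across, z up. Lengths for all bays, in mm from this point: a seated pack's nose is at x -40, its tail at x 40 against a tail stop 12 high (x 40 to 46).
- bay_2 (a point): Same point of this bay. Nose end of every bay: a fixed steel lip, underside 34 and top 40 above the floor, covers x -60 to -33, so it overlaps a seated pack by 7. Beneath it a sprung contact plate, 28 wide, 4 to 32 above the floor, has its face at x -37 when free and yields back to x -50: 1.6 N to start it, 2.8 N with a pack seated, 7 N at the end.
- bay_3 (a point): Same point of this bay. Sides of every bay: cheeks 37 apart (2.5 clear each side of a pack), 5 thick: 34 high from x -62 to -30, and 12 high from x 28 to 46. Between them the sides are open down to the floor for the fingers. Packs in neighbouring bays leave a 32 gap. Behind the lips a housing 42 above the floor runs along the dock, x -60 to -86.
- bay_4 (a point): Same point of this bay. A pack cannot be lowered straight into a bay: it goes in nose low (9 degrees or more, so that its tail clears the stop), nose under the lip, pressed back against the plate some 6 mm beyond its seated place, then the tail is laid down behind the stop. The spring slides the released pack back against the stop and holds it.
- pack_1: Battery pack, a plain dark block 80 long (x), 32 wide (y), 30 high (z), about 180 g. Origin: centre of its underside; the nose end with two brass strips is at -x, the ribbed tail end at +x, z up. Two of the four packs sit in dock bays, the other two lie on the mat: tell by position.
- pack_1_nose (a point): Bottom edge of pack_1's nose end, in the middle: 40 mm from the pack's origin, along its -x.
- pack_2: Battery pack like pack_1. Two of the four packs sit in dock bays, the other two lie on the mat: tell by position.
- pack_2_nose (a point): Bottom edge of pack_2's nose end, in the middle: 40 mm from the pack's origin, along its -x.
- pack_3: Battery pack like pack_1. Two of the four packs sit in dock bays, the other two lie on the mat: tell by position.
- pack_3_nose (a point): Bottom edge of pack_3's nose end, in the middle: 40 mm from the pack's origin, along its -x.
- pack_4: Battery pack like pack_1. Two of the four packs sit in dock bays, the other two lie on the mat: tell by position.
- pack_4_nose (a point): Bottom edge of pack_4's nose end, in the middle: 40 mm from the pack's origin, along its -x.
- dock: White and black charging dock, fixed, 268 mm along y, 138 along x; origin on the bench below the middle of the row of bays; x runs away from the sprung ends, as for the bays.
- mat: Flat blue bench mat, fixed, 250 (x) x 270 (y) x 3; origin: centre of its underside. The spare packs lie on it, nose roughly towards the robot, with their undersides 3 mm above the bench.
- big_pack: A look-alike pack for another machine, too big for the bays: 100 x 42 x 36; on the mat. Origin: centre of its underside. Not to be used.
- stick: Bystander: small white memory stick, 58 x 19 x 9, lying on the mat (mm). Origin on its underside.
- tape: Bystander: roll of brown tape lying flat, 70 across, 20 high (mm). Origin on its underside.
- mug: Bystander: white mug, 80 across, 90 high (mm). Origin on its underside.
- driver: Bystander: screwdriver, 180 long, lying beyond the work (mm). Origin on its underside.
- keypad: Bystander: grey hand keypad, 110 x 75 x 18 (mm). Origin on its underside.
- brick: Bystander: black power brick, 130 x 60 x 34 (mm). Origin on its underside.
There are look-alikes about, which are no part of the job. Leave any purple or red look-alike of the pack_3 alone.

How it is judged:
By the outcome, as a careful person would: the job done as asked, in the order asked, and still so for the second after the job is handed in, with the robot touching nothing.
It also fails if it takes over 64 s, if anything falls off the work surface, if the arm or the gripper's body presses on something with over 40 N, if the wrist force passes 120 N, or if a joint passes its speed limit or range.

## Working session

There is one attempt and no reset: what is moved stays moved. The work goes in short steps, Python scripts to look and compute and a tool call to move; the robot and the scene stay as the last step left them, time stands still between calls to the robot, and variables do not carry over. Pictures are saved under pics/ and viewed, at most 10 in all, crops included, and the job is handed in when it is done.

Besides the shell and the picture viewer there is one more tool, called after "Emit:" as name([rows], argument=value, ...), one row to a line, values as JSON. carry_out: Moves the arm, as the interface text tells. Its arguments: {"type":"object","properties":{"steps":{"type":"array"},"newtons":{"type":"number"}},"required":["steps"]}

```bash
mkdir -p pics; cat > h.py <<'E'
import numpy as np,cv2,json
from rig import *
from scipy.spatial.transform import Rotation as Ro
def cloud(name):
    s=observe(); im,d=grab_frame(name); c=camera_info(name); K=np.array(c["K"])
    v,u=np.mgrid[:384,:512]
    p=np.stack([(u-K[0,2])/K[0,0]*d,(v-K[1,2])/K[1,1]*d,d],-1)
    if name=="wrist":
        T=np.array(c["tool_from_camera"]); p=p@T[:3,:3].T+T[:3,3]
        p=p@Ro.from_quat(s["eef_rot"]).as_matrix().T+np.array(s["tcp_pos"])
    else: p=(p-np.array(c["t"]))@np.array(c["R"])
    p[d==0]=np.nan
    return im,p
E
python3 - <<'E'
from h import *
for n in["scene","wrist"]:
    im,p=cloud(n); np.save(n+".npy",p); cv2.imwrite(f"pics/{n}.png",cv2.resize(im[:,:,::-1],(800,600),interpolation=cv2.INTER_CUBIC)); cv2.imwrite(n+"_raw.png",im[:,:,::-1])
s=observe();print(s)
c=camera_info("scene");print(c,camera_info("wrist"),tcp_to_grasp)
E
```

```text
{'t': 0.1, 'joint_positions': array([-1.03116487e-01,  8.79149121e-02,  1.37211011e+00, -1.69099142e-05,
        1.68358809e+00, -1.03122082e-01]), 'joint_velocities': array([ 0.00046856,  0.00011913, -0.00349162, -0.00045993,  0.00066803,
       -0.00156281]), 'joint_torque': array([ 2.78635656e-03, -3.53014469e+01, -3.14218891e+01, -1.15072685e-04,
        7.91701314e-03, -1.45799942e-05]), 'tcp_pos': array([5.49557264e+02, 2.66421985e-02, 2.30234136e+02]), 'eef_rot': array([ 7.07105109e-01,  7.07107732e-01, -6.43533940e-04, -7.78777856e-04]), 'contact_force': array([-0.02289909, -0.83517845, -0.66092718]), 'torque': array([ 0.01037764, -0.05228382,  0.00837959]), 'gripper_force': 0.0, 'gripper_width': 1.001129832913551}
{'K': array([[473.12883922,   0.        , 250.43778838],
       [  0.        , 473.12883922, 188.03154749],
       [  0.        ,   0.        ,   1.        ]]), 'R': array([[ 0.59717591,  0.8020763 ,  0.007385  ],
       [ 0.65651756, -0.48347091, -0.57899963],
       [-0.46083145,  0.35061301, -0.81529436]]), 't': array([-350.93795332, -320.36040109, 1601.93838816])} {'K': array([[340.95265108,   0.        , 256.31652929],
       [  0.        , 340.95265108, 197.21831244],
       [  0.        ,   0.        ,   1.        ]]), 'tool_from_camera': array([[ 4.47718949e-04, -9.53454904e-01, -3.01535314e-01,
         7.67239039e+01],
       [ 9.99999825e-01,  3.09912377e-04,  5.04854284e-04,
        -1.75114891e+00],
       [-3.87906267e-04, -3.01535487e-01,  9.53454875e-01,
        -1.42733160e+02],
       [ 0.00000000e+00,  0.00000000e+00,  0.00000000e+00,
         1.00000000e+00]])} 18.700000000000003
```

View pics/scene.png

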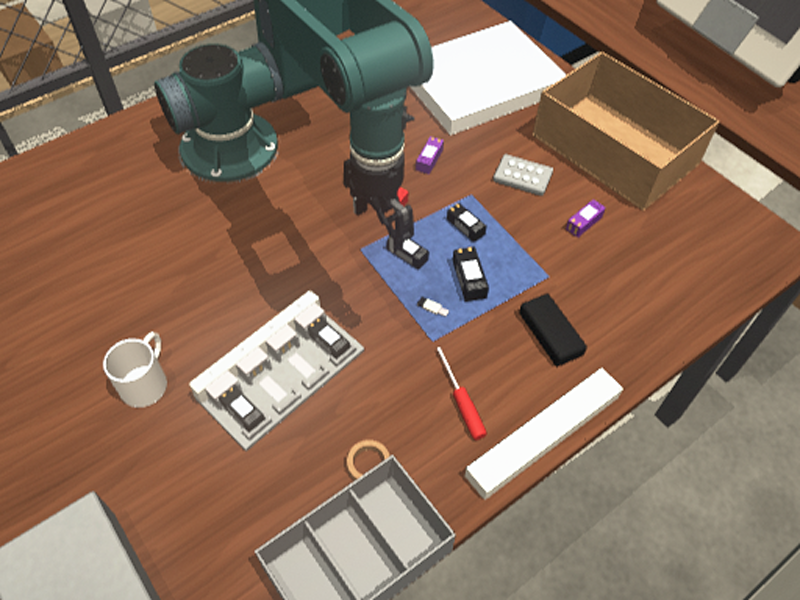

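View pics/wrist.png

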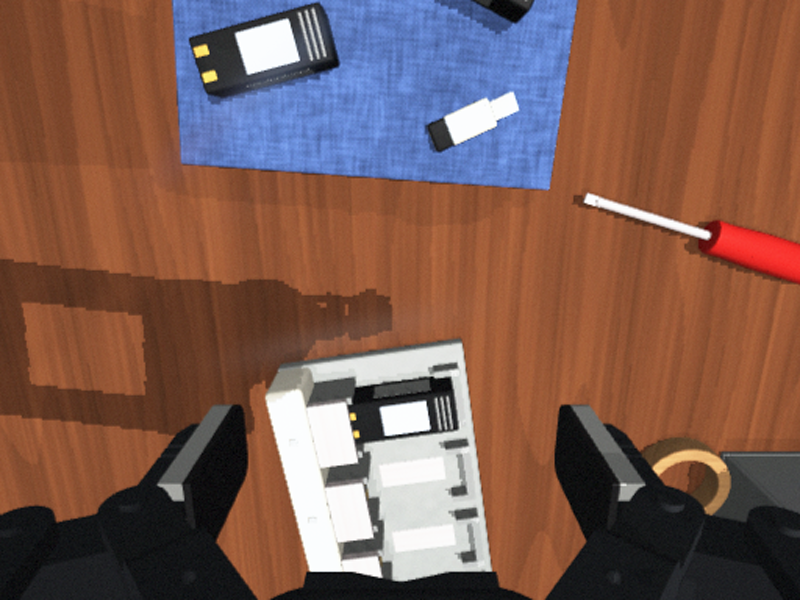

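The wrist view shows the dock at (370,460) px, with a charging pack at (405,415) and empty bays at (412,470) and (422,540). In the scene view the outer bays are filled (240,408 and 330,337) and the middle two, (272,390) and (305,368), are empty. The small black spares on the mat are at (410,250) and (466,220). The larger black pack at (470,273) is the look-alike. The purple ones (429,154; 585,217) and the red one (403,195) lie off the mat.

```bash
python3 - <<'E'
from h import *
im=cv2.imread("scene_raw.png"); p=np.load("scene.npy")
for n,(u,v) in dict(spareA=(410,250),spareB=(466,220),big=(470,273),dockL=(330,337),dockR=(240,408),empty1=(272,390),empty2=(305,368)).items():
    u=int(u*.64);v=int(v*.64); print(n,p[v,u].round(1))
def comp(p,lo,hi,box,minN=60):
    m=((p[...,2]>lo)&(p[...,2]<hi)&(p[...,0]>box[0])&(p[...,0]<box[1])&(p[...,1]>box[2])&(p[...,1]<box[3])).astype(np.uint8)
    n,l,st,_=cv2.connectedComponentsWithStats(m,connectivity=4)
    for i in range(1,n):
        if st[i,4]<minN: continue
        q=p[l==i]; r=cv2.minAreaRect(q[:,:2].astype(np.float32)); print(st[i,4],np.round(r[0],1),np.round(r[1],1),round(r[2],1),"z",np.median(q[:,2]).round(1))
print("scene");comp(p,27,45,(250,800,-400,400))
print("hi");comp(p,46,60,(250,800,-400,400))
print("wrist");q=np.load("wrist.npy");comp(q,27,46,(250,800,-400,400));comp(q,46,60,(250,800,-400,400))
a=im[100:220,215:365]; cv2.imwrite("pics/crop.png",cv2.resize(a,(750,600),interpolation=cv2.INTER_CUBIC))
E
```

```text
spareA [480.  122.5  31.7]
spareB [483.2 258.4  32. ]
big [588.1 177.6  35.1]
dockL [ 553.  -107.5   37.6]
dockR [ 581.  -302.5   39.6]
empty1 [ 567.9 -236.9   10.5]
empty2 [ 565.2 -169.4   10.7]
scene
123 [291.3 322.8] [32.1 81.5] 30.1 z 29.3
222 [482.1 260.6] [82.8 36.6] 4.4 z 31.8
148 [484.3 128.4] [51.7 34.1] 14.1 z 31.8
447 [585.5 183.2] [ 43.1 101.5] 64.4 z 37.3
641 [752.4 225.6] [ 61.3 106.4] 79.5 z 32.2
387 [ 536.1 -112.2] [110.9  52.7] 20.6 z 40.3
462 [ 556.2 -305.8] [129.9  51.9] 21.7 z 40.1
hi
1522 [ 506.1 -214.1] [ 57.2 267.4] 8.4 z 51.9
wrist
154 [610.7 149.1] [ 6.  20.7] 84.3 z 37.5
3455 [466.6 127. ] [79.9 32.5] 13.7 z 33.2
2594 [ 522.1 -109.8] [ 53.8 131.9] 86.6 z 42.0
282 [ 507.  -155.3] [12.5 34.4] 76.8 z 37.1
243 [ 518.1 -217.5] [31.4  9.2] 1.1 z 38.9
5170 [ 496.2 -160.4] [ 56.  163.7] 8.8 z 53.0
```

View pics/crop.png

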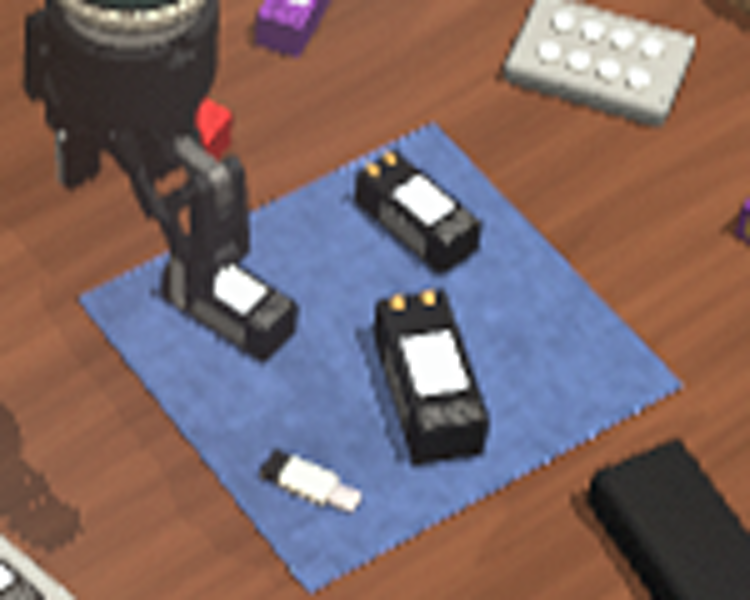

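The crop confirms it. The spares are the two small black packs with brass strips at scene (410,250) and (466,220). The one at (470,273) is clearly larger, so I leave it. Next I'll turn the tool and view the dock and then the spares squarely.

```bash
cat > g.py <<'E'
# python3 g.py "x y z yaw tilt" ... -> rows (shift cm, turn deg) from the commanded pose; the last becomes the commanded pose
import sys,json,os
import numpy as np
from scipy.spatial.transform import Rotation as Ro
F="cmd.json"
c=json.load(open(F)) if os.path.exists(F) else dict(p=[550.016,-0.006,231.341],q=[.70710678,.70710678,0,0])
p0=np.array(c["p"]);R0=Ro.from_quat(c["q"])
def pose(a):
    x,y,z,yaw,tilt=a   # tool x along +X at yaw 0, tool z down; tilt = tail up
    return np.array([x,y,z]),Ro.from_euler("z",yaw,degrees=True)*Ro.from_euler("y",-tilt,degrees=True)*Ro.from_euler("x",180,degrees=True)
for a in sys.argv[1:]:
    p,R=pose(list(map(float,a.split())))
    s=np.round(R0.inv().apply(p-p0)/10,2); w=np.round((R0.inv()*R).as_rotvec(degrees=True),1)
    print(s.tolist(),w.tolist())
P=p0+R0.apply(s*10);Q=R0*Ro.from_rotvec(w,degrees=True)
if len(sys.argv)>1: json.dump(dict(p=P.tolist(),q=Q.as_quat().tolist()),open(F,"w"))
E
python3 g.py "560 -205 231 8.5 0"
```

```text
[-20.5, 1.0, 0.03] [-0.0, -0.0, 81.5]
```

Emit:
carry_out([
  [[-20.5,1,0.03],[0,0,81.5],1],
  [[-20.5,1,0.03],[0,0,81.5],1],
  [[-20.5,1,0.03],[0,0,81.5],1],
  [[-20.5,1,0.03],[0,0,81.5],1],
  [[-20.5,1,0.03],[0,0,81.5],1],
  [[-20.5,1,0.03],[0,0,81.5],1],
  [[-20.5,1,0.03],[0,0,81.5],1],
  [[-20.5,1,0.03],[0,0,81.5],1],
  [[-20.5,1,0.03],[0,0,81.5],1],
  [[-20.5,1,0.03],[0,0,81.5],1],
  [[-20.5,1,0.03],[0,0,81.5],1],
  [[-20.5,1,0.03],[0,0,81.5],1],
])

```text
t: 1.3
tcp_pos: [559.8, -204.9, 230.5]
eef_rot: [0.997, 0.075, -0.0, -0.0]
contact_force: [-0.5, -0.6, -0.2]
gripper_width: 1.0
gripper_force: 0.0
```

```bash
python3 - <<'E'
from h import *
im,p=cloud("wrist"); np.save("dock.npy",p); cv2.imwrite("dock_raw.png",im[:,:,::-1]); cv2.imwrite("pics/dock.png",cv2.resize(im[:,:,::-1],(800,600),interpolation=cv2.INTER_CUBIC))
s=observe();print(s['tcp_pos'],s['eef_rot'],s['joint_positions'],s['contact_force'])
E
python3 g.py "475 190 231 8.5 0"
```

```text
[ 559.8879903  -204.91735147  230.60644118] [ 9.97199233e-01  7.47901622e-02 -2.92065409e-04 -1.91882173e-04] [-4.45953773e-01  1.91179108e-01  1.25542631e+00  4.25587693e-05
  1.69568487e+00  9.75127706e-01] [-0.33096641 -0.24730281  0.7074485 ]
[-2.57, -40.32, 0.0] [-0.0, 0.0, -0.0]
```

View pics/dock.png

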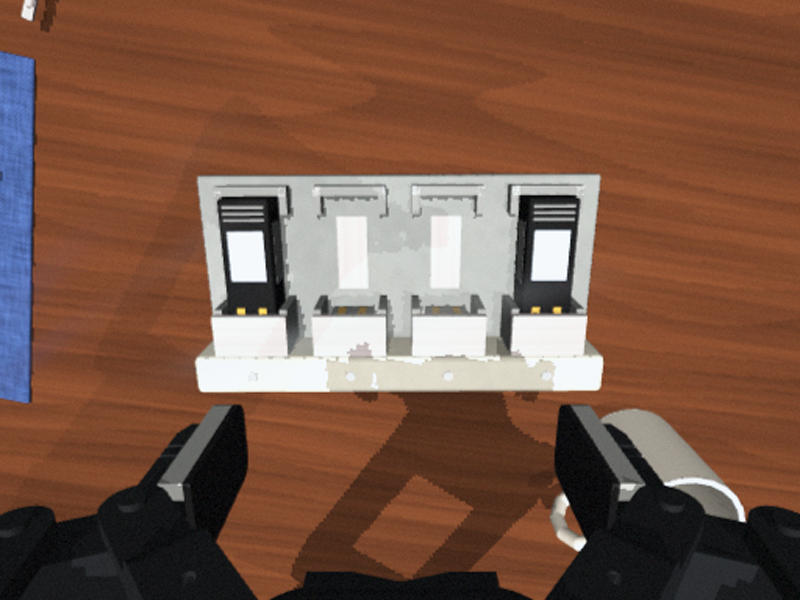

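The dock is square in view. The outer bays hold packs at (248,255) and (550,255), and the empty floors are at (352,252) and (445,252), with lips at (350,330) and (449,330).

Emit:
carry_out([
  [[-2.57,-40.32,0],[0,0,0],1],
  [[-2.57,-40.32,0],[0,0,0],1],
  [[-2.57,-40.32,0],[0,0,0],1],
  [[-2.57,-40.32,0],[0,0,0],1],
  [[-2.57,-40.32,0],[0,0,0],1],
  [[-2.57,-40.32,0],[0,0,0],1],
  [[-2.57,-40.32,0],[0,0,0],1],
  [[-2.57,-40.32,0],[0,0,0],1],
  [[-2.57,-40.32,0],[0,0,0],1],
  [[-2.57,-40.32,0],[0,0,0],1],
  [[-2.57,-40.32,0],[0,0,0],1],
])

```text
t: 2.45
tcp_pos: [475.2, 189.1, 231.0]
eef_rot: [0.997, 0.074, 0.0, 0.0]
contact_force: [-0.4, -0.0, 0.5]
gripper_width: 0.997
gripper_force: 0.0
```

```bash
python3 - <<'E'
from h import *
im,p=cloud("wrist"); np.save("sp.npy",p); cv2.imwrite("sp_raw.png",im[:,:,::-1])
s=observe();print(s['tcp_pos'],s['eef_rot'],s['contact_force'])
def comp(p,lo,hi,box,minN=60,yaw=0):
    m=((p[...,2]>lo)&(p[...,2]<hi)&(p[...,0]>box[0])&(p[...,0]<box[1])&(p[...,1]>box[2])&(p[...,1]<box[3])).astype(np.uint8)
    n,l,st,_=cv2.connectedComponentsWithStats(m,connectivity=4)
    for i in range(1,n):
        if st[i,4]<minN: continue
        q=p[l==i]; r=cv2.minAreaRect(q[:,:2].astype(np.float32)); print(st[i,4],np.round(r[0],1),np.round(r[1],1),round(r[2],1),"z",np.median(q[:,2]).round(1))
print("spares");comp(p,28,45,(350,700,50,350))
d=np.load("dock.npy")
print("dock tops");comp(d,39.5,46,(430,700,-400,0));print("lips");comp(d,48,60,(430,700,-400,0),30)
print("base");comp(d,6,60,(430,700,-400,0),300)
# row-wise profile in dock frame guess
di=cv2.imread("dock_raw.png")
yaw=np.radians(8.5);c=np.array([565,-205]);B=np.array([[np.cos(yaw),np.sin(yaw)],[-np.sin(yaw),np.cos(yaw)]])
D=(d[...,:2]-c)@B.T
g=di.min(2)
# white floor pads (bright, z~12)
m=((abs(d[...,2]-12)<4)&(g>205)&(abs(D[...,0])<45)&(abs(D[...,1])<60)).astype(np.uint8)
n,l,st,_=cv2.connectedComponentsWithStats(m)
for i in range(1,n):
    if st[i,4]>60:
        q=D[l==i]; r=cv2.minAreaRect(q.astype(np.float32)); print("pad",st[i],np.round(r[0],1),np.round(r[1],1),round(r[2],1),np.median(d[l==i][:,2]).round(1))
# dock outline in D frame
m=(d[...,2]>6)&(d[...,2]<60)&(abs(D[...,0])<120)&(abs(D[...,1])<160)
m1=m&(d[...,2]<16)
for y in range(-120,121,30):
    k=m1&(abs(D[...,1]-y)<3); h=m&(abs(D[...,1]-y)<3)&(d[...,2]>48)
    print(y,"base far x",D[...,0][k].max().round(1),"housing",D[...,0][h].min().round(1),D[...,0][h].max().round(1))
for x in (-70,-65):
    h=m&(abs(D[...,0]-x)<2)&(d[...,2]>48);print("housing y",D[...,1][h].min(),D[...,1][h].max())
for x in (0,20,50):
    h=m1&(abs(D[...,0]-x)<2);print("base y",D[...,1][h].min(),D[...,1][h].max())
# lips extents
h=m&(abs(D[...,0]+48)<4)&(d[...,2]>47); ys=np.sort(D[...,1][h]); i=np.where(np.diff(ys)>5)[0]; print("lip y edges",[(ys[a].round(1),ys[b].round(1)) for a,b in zip(np.r_[0,i+1],np.r_[i,len(ys)-1])])
E
```

```text
[475.40633111 188.72376522 230.97839063] [9.97302690e-01 7.33978026e-02 5.17564574e-05 3.22870847e-04] [-1.26467935 -0.08384435 -0.19390445]
spares
5310 [582.3 185.3] [ 42.1 100.2] 64.7 z 39.3
2526 [479.1 262.6] [80.3 31.9] 3.7 z 33.2
2308 [466.3 127.3] [79.9 32.2] 13.7 z 33.3
247 [355.7 198.1] [14.3 33.1] 6.7 z 30.2
dock tops
2381 [ 578.4 -297.7] [74.6 32.5] 8.5 z 42.3
2396 [ 548.7 -108.4] [75.  32.2] 9.0 z 42.3
85 [ 525.6 -281.4] [12.9 36. ] 72.6 z 42.9
86 [ 503.  -140.4] [35.4 13.6] 35.8 z 42.9
lips
10898 [ 502.5 -212.1] [ 53.  267.2] 8.8 z 53.1
103 [ 460.8 -392.4] [ 3.5 15.6] 21.5 z 54.0
base
34463 [ 544.4 -206.3] [137.6 268.6] 8.9 z 29.9
438 [ 458.9 -389.4] [ 3.9 23.4] 25.7 z 32.9
pad [274 137  23  52 951] [ -5.5 -30.1] [22.1 56.6] 88.4 12.3
pad [215 138  22  47 914] [-3.9 33.7] [22.2 50.9] 89.9 12.3
-120 base far x 49.0 housing -86.9 -35.9
-90 base far x 48.2 housing -87.6 -36.0
-60 base far x 48.2 housing -88.9 -63.3
-30 base far x 48.1 housing -88.4 -36.5
0 base far x 48.0 housing -88.5 -63.1
30 base far x 48.0 housing -88.9 -36.7
60 base far x 47.8 housing -88.5 -44.1
90 base far x 47.6 housing -88.9 -37.1
120 base far x 46.8 housing -89.1 -37.5
housing y -131.12076322853193 134.18384719293255
housing y -130.8479066135758 133.73873976744028
base y -131.0499399504547 135.4530940425938
base y -131.47794903654002 135.54348142458514
base y -129.8218011720378 11.438754733952196
lip y edges [(np.float64(-118.3), np.float64(-70.7)), (np.float64(-53.4), np.float64(-7.0)), (np.float64(10.9), np.float64(57.4)), (np.float64(74.1), np.float64(121.3))]
```

```bash
python3 g.py "466.4 127.2 70 13.7 0" "466.4 127.2 6.5 13.7 0"
```

```text
[-1.78, 6.08, 16.1] [-0.0, 0.0, -5.2]
[-1.78, 6.08, 22.45] [-0.0, 0.0, -5.2]
```

Emit:
carry_out([
  [[-1.78,6.08,16.1],[0,0,-5.2],0.8],
  [[-1.78,6.08,16.1],[0,0,-5.2],0.8],
  [[-1.78,6.08,16.1],[0,0,-5.2],0.8],
  [[-1.78,6.08,16.1],[0,0,-5.2],0.8],
  [[-1.78,6.08,16.1],[0,0,-5.2],0.8],
  [[-1.78,6.08,19],[0,0,-5.2],0.8],
  [[-1.78,6.08,21],[0,0,-5.2],0.8],
  [[-1.78,6.08,22.45],[0,0,-5.2],0.8],
  [[-1.78,6.08,22.45],[0,0,-5.2],0.8],
  [[-1.78,6.08,22.45],[0,0,-5.2],0],
  [[-1.78,6.08,22.45],[0,0,-5.2],0],
  [[-1.78,6.08,22.45],[0,0,-5.2],0],
], newtons=40)

```text
t: 3.7
tcp_pos: [468.1, 127.5, 8.6]
eef_rot: [0.993, 0.119, 0.002, -0.0]
contact_force: [0.0, 0.2, -1.8]
gripper_width: 0.366
gripper_force: 40.8
```

Emit:
carry_out([
  [[0,0,0],[0,0,0],0],
  [[0,0,0],[0,0,0],0],
  [[0,0,0],[0,0,0],0],
  [[0,0,0],[0,0,0],0],
])

```text
t: 4.1
tcp_pos: [468.2, 127.5, 8.7]
eef_rot: [0.993, 0.119, 0.002, -0.0]
contact_force: [0.5, -0.2, 5.6]
gripper_width: 0.369
gripper_force: 41.8
```

```bash
python3 - <<'E'
from h import *
s=observe();print(s['tcp_pos'],s['gripper_width'],s['gripper_force'],s['contact_force'])
im,p=cloud("wrist");cv2.imwrite("pics/gripA.png",cv2.resize(im[:,:,::-1],(640,480)))
E
python3 g.py "466.4 127.2 110 13.7 0"
```

```text
[468.18235641 127.48212681   8.65259928] 0.3686320873670349 41.81465148925781 [ 0.4841327  -0.17648695  5.56900213]
[0.0, 0.0, -10.35] [-0.0, 0.0, -0.0]
```

View pics/gripA.png

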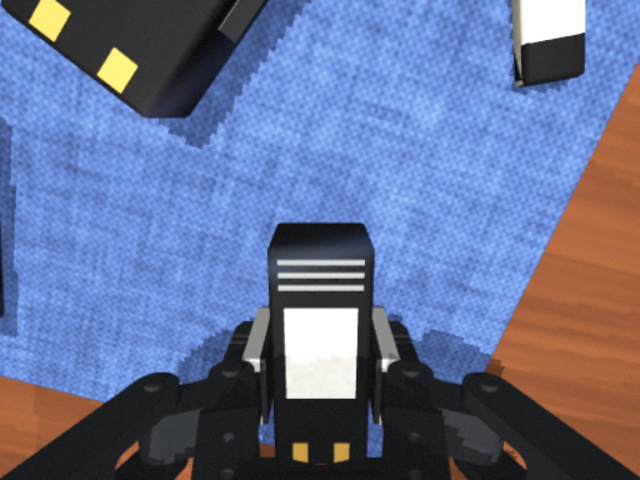

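The spare is gripped squarely between the pads. The label is centred at (320,350) and the brass strips are at (300,452) and (342,452). Now I lift it.

Emit:
carry_out([
  [[0,0,-3],[0,0,0],0],
  [[0,0,-6.5],[0,0,0],0],
  [[0,0,-10.35],[0,0,0],0],
  [[0,0,-10.35],[0,0,0],0],
  [[0,0,-10.35],[0,0,0],0],
  [[0,0,-10.35],[0,0,0],0],
])

```text
t: 4.75
tcp_pos: [465.0, 127.0, 108.2]
eef_rot: [0.993, 0.119, -0.002, 0.0]
contact_force: [-0.6, 0.0, -0.8]
gripper_width: 0.364
gripper_force: 40.9
```

```bash
python3 - <<'E'
from h import *
s=observe();print(s['tcp_pos'],s['eef_rot'],s['gripper_width'],s['gripper_force'],s['contact_force'])
im,p=cloud("wrist")
T=(p-np.array(s['tcp_pos']))@Ro.from_quat(s['eef_rot']).as_matrix()
np.save("heldT.npy",T);cv2.imwrite("held.png",im[:,:,::-1])
g=im.min(2)
# top surface plane points near tool
m=(abs(T[...,1])<14)&(T[...,0]>-45)&(T[...,0]<50)&(T[...,2]<5)&(T[...,2]>-60)
print(np.percentile(T[m],[1,50,99],axis=0).round(1))
q=T[m];A=np.c_[q[:,0],q[:,1],np.ones(len(q))];k=np.linalg.lstsq(A,q[:,2],rcond=None)[0];r=q[:,2]-A@k;ok=abs(r)<2
k=np.linalg.lstsq(A[ok],q[ok,2],rcond=None)[0];print("top plane z=",k.round(3))
m2=m&(abs(T[...,2]-(T[...,0]*k[0]+T[...,1]*k[1]+k[2]))<2)
print("x ext",np.percentile(T[m2][:,0],[0.2,99.8]))
w=m2&(g>190); n,l,st,_=cv2.connectedComponentsWithStats(w.astype(np.uint8));i=1+st[1:,4].argmax();print("label",cv2.minAreaRect(T[l==i][:,:2].astype(np.float32)),T[l==i].mean(0))
t=(T[...,0]>20)&(T[...,0]<38)&(abs(T[...,1])<30)&(abs(T[...,2]-(T[...,0]*k[0]+T[...,1]*k[1]+k[2]))<2);print("y ext",np.percentile(T[t][:,1],[.5,99.5]))
E
```

```text
[465.02656964 127.02534451 108.20103597] [ 9.92858013e-01  1.19289190e-01 -1.74666011e-03  6.18814416e-05] 0.3642293384882664 40.929551124572754 [-0.56182157  0.04893988 -0.83132153]
[[-38.3 -13.7 -26. ]
 [  8.5  -0.1 -24.6]
 [ 38.4  13.7   0.3]]
top plane z= [ 2.6000e-02 -1.0000e-03 -2.4325e+01]
x ext [-40.04380729  38.41585056]
label ((1.9777889251708984, 0.024687767028808594), (22.52066993713379, 33.267303466796875), 89.71749114990234) [ 2.83011270e+00 -4.33236629e-03 -2.47772377e+01]
y ext [-15.71764134  15.85283509]
```

```bash
cat > pl.py <<'E'
# python3 pl.py bay(+32/-32) px pz pitch bx by bz "xn yn zn th" ... : nose-edge waypoints in the bay frame -> tool poses -> g.py
import sys,subprocess
import numpy as np
from scipy.spatial.transform import Rotation as Ro
b,px,pz,pit,bx,by,bz=map(float,sys.argv[1:8]); Y=8.85
Rb=Ro.from_euler("z",Y,degrees=True); O=np.array([561.1,-203.4,12])+Rb.apply([0,b,0]); out=[]
for a in sys.argv[8:]:
    xn,yn,zn,th=map(float,a.split()); r=np.radians(th)
    P=np.array([xn+40*np.cos(r),yn,zn+40*np.sin(r)])       # pack origin, bay frame
    Rt=Ro.from_euler("y",-(th+pit),degrees=True)*Ro.from_euler("x",180,degrees=True)
    w=O+Rb.apply(P-Rt.apply([px,0,pz]))
    print("want",w.round(1)); w=w+[bx,by,bz]
    out.append("%f %f %f %f %f"%(*w,Y,th+pit))
subprocess.run(["python3","g.py"]+out)
E
python3 pl.py 32 -2.2 5.6 1.4 1 0 1.5 "-20 0 60 10"
```

```text
[3.78, 31.37, 2.37] [-0.5, 11.4, 4.8]
want [ 576.4 -168.6   84.9]
```

Emit:
carry_out([
  [[3.78,31.37,0],[-0.5,11.4,4.8],0],
  [[3.78,31.37,0],[-0.5,11.4,4.8],0],
  [[3.78,31.37,0],[-0.5,11.4,4.8],0],
  [[3.78,31.37,0],[-0.5,11.4,4.8],0],
  [[3.78,31.37,0],[-0.5,11.4,4.8],0],
  [[3.78,31.37,0],[-0.5,11.4,4.8],0],
  [[3.78,31.37,2.37],[-0.5,11.4,4.8],0],
  [[3.78,31.37,2.37],[-0.5,11.4,4.8],0],
  [[3.78,31.37,2.37],[-0.5,11.4,4.8],0],
  [[3.78,31.37,2.37],[-0.5,11.4,4.8],0],
  [[3.78,31.37,2.37],[-0.5,11.4,4.8],0],
])

```text
t: 5.9
tcp_pos: [577.6, -167.4, 87.1]
eef_rot: [0.992, 0.078, 0.1, -0.007]
contact_force: [0.3, -0.4, -1.3]
gripper_width: 0.364
gripper_force: 41.0
```

```bash
cat > held.py <<'E'
from h import *
s=observe();R=Ro.from_quat(s['eef_rot'])
e=(R*Ro.from_euler("x",-180,degrees=True)).as_euler("ZYX",degrees=True)
print("tcp",s['tcp_pos'].round(2),"yaw,tilt,roll",e.round(2)*[1,-1,1],"w",round(s['gripper_width'],3),"F",s['contact_force'].round(1))
im,p=cloud("wrist");T=(p-np.array(s['tcp_pos']))@R.as_matrix()
m=(abs(T[...,1])<14)&(T[...,0]>-30)&(T[...,0]<45)&(T[...,2]<-18)&(T[...,2]>-32)
q=T[m];A=np.c_[q[:,0],np.ones(len(q))]
k=np.linalg.lstsq(A,q[:,1+1],rcond=None)[0]
for _ in range(3): ok=abs(q[:,2]-A@k)<1.5;k=np.linalg.lstsq(A[ok],q[ok,2],rcond=None)[0]
print("pitch(tail down) %.2f top z %.2f tail x %.2f"%(np.degrees(np.arctan(k[0])),k[1],np.percentile(q[ok,0],99.8)))
E
python3 held.py
```

```text
tcp [ 577.59 -167.43   87.07] yaw,tilt,roll [ 8.98 11.47 -0.04] w 0.364 F [ 0.3 -0.4 -1.3]
pitch(tail down) 0.16 top z -24.98 tail x 38.27
```

```bash
python3 held.py; python3 - <<'E'
import numpy as np
T=np.load("heldT.npy")
for x0,x1 in((-35,-20),(-15,0),(0,15),(15,25),(25,37)):
    m=(abs(T[...,1])<12)&(T[...,0]>x0)&(T[...,0]<x1)&(T[...,2]<-15)&(T[...,2]>-35);print(x0,m.sum(),np.median(T[m][:,2]).round(2) if m.any() else None)
E
```

```text
tcp [ 577.69 -167.55   87.3 ] yaw,tilt,roll [ 8.99 11.48 -0.06] w 0.362 F [ 0.2  0.1 -0.9]
pitch(tail down) 0.15 top z -24.99 tail x 38.20
-35 1682 -24.63
-15 1873 -24.79
0 2091 -24.75
15 1500 -24.58
25 2032 -24.64
```

Emit:
carry_out([
  [[0,0,0],[0,0,0],0],
  [[0,0,0],[0,0,0],0],
  [[0,0,0],[0,0,0],0],
])

```text
t: 6.3
tcp_pos: [577.5, -168.5, 86.6]
eef_rot: [0.992, 0.077, 0.099, -0.007]
contact_force: [-0.0, -0.0, -2.0]
gripper_width: 0.368
gripper_force: 41.0
```

```bash
python3 pl.py 32 -1.8 5.4 0.2 0 0 0 "-21 0 20 10" "-21 0 2.5 10"
```

```text
[-1.05, -0.02, 4.05] [0.0, -1.2, 0.0]
[-1.39, -0.02, 5.76] [0.0, -1.2, 0.0]
want [ 575.2 -168.8   44.6]
want [ 575.2 -168.8   27.1]
```

Emit:
carry_out([
  [[-1.05,-0.02,2.5],[0,-1.2,0],0],
  [[-1.05,-0.02,4.05],[0,-1.2,0],0],
  [[-1.39,-0.02,5],[0,-1.2,0],0],
  [[-1.39,-0.02,5.76],[0,-1.2,0],0],
  [[-1.39,-0.02,5.76],[0,-1.2,0],0],
  [[-1.39,-0.02,5.76],[0,-1.2,0],0],
  [[-1.39,-0.02,5.76],[0,-1.2,0],0],
  [[-1.39,-0.02,5.76],[0,-1.2,0],0],
])

```text
t: 7.1
tcp_pos: [575.6, -169.0, 27.8]
eef_rot: [0.993, 0.077, 0.089, -0.006]
contact_force: [-1.2, -0.6, -1.8]
gripper_width: 0.366
gripper_force: 41.2
```

```bash
python3 held.py; python3 - <<'E'
from h import *
im,p=cloud("side");cv2.imwrite("side_raw.png",im[:,:,::-1])
w,_=grab_frame("wrist");
cv2.imwrite("pics/w1.png",cv2.resize(np.hstack([w,im])[:,:,::-1],(800,300),interpolation=cv2.INTER_AREA))
E
```

```text
tcp [ 575.61 -168.98   27.79] yaw,tilt,roll [ 8.89 10.27 -0.06] w 0.366 F [-1.2 -0.6 -1.8]
pitch(tail down) -0.04 top z -24.98 tail x 38.18
```

View pics/w1.png

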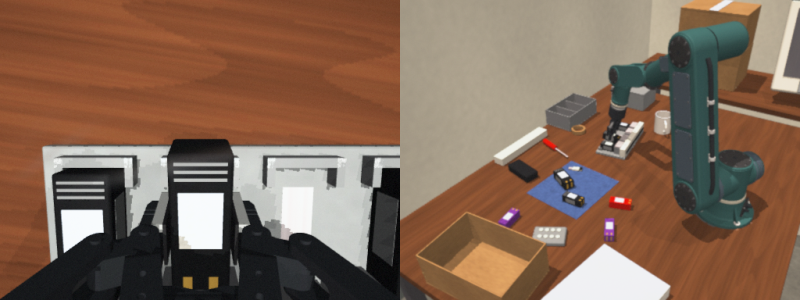

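The pack (200,215 in the left panel) hangs nose-low between its own tail cheeks and clear of its neighbours. No contact so far. Next I push it under the lip.

```bash
python3 pl.py 32 -1.8 5.4 0.1 0 0 0 "-30 0 1.5 10" "-38 0 1.3 10" "-41.5 0 0.8 9"
```

```text
[-0.91, 0.0, -0.06] [0.0, -0.1, 0.0]
[-1.7, 0.0, -0.18] [0.0, -0.1, 0.0]
[-2.04, 0.0, -0.12] [0.0, -1.1, 0.0]
want [ 566.3 -170.2   26.1]
want [ 558.4 -171.4   25.9]
want [ 555.1 -171.9   24.7]
```

Emit:
carry_out([
  [[-0.5,0,-0.03],[0,-0.1,0],0],
  [[-0.91,0,-0.06],[0,-0.1,0],0],
  [[-1.3,0,-0.12],[0,-0.1,0],0],
  [[-1.7,0,-0.18],[0,-0.1,0],0],
  [[-1.7,0,-0.18],[0,-0.1,0],0],
  [[-1.87,0,-0.15],[0,-0.6,0],0],
  [[-2.04,0,-0.12],[0,-1.1,0],0],
  [[-2.04,0,-0.12],[0,-1.1,0],0],
  [[-2.04,0,-0.12],[0,-1.1,0],0],
  [[-2.04,0,-0.12],[0,-1.1,0],0],
])

```text
t: 8.25
tcp_pos: [555.8, -171.8, 25.1]
eef_rot: [0.994, 0.077, 0.08, -0.006]
contact_force: [5.0, 2.2, -1.6]
gripper_width: 0.365
gripper_force: 41.0
```

```bash
python3 held.py;  python3 pl.py 32 -1.8 5.4 0.1 0 0 0 "-43.5 0 0.7 6" "-46 0 0.5 3" "-46.5 0 0.2 0" 
```

```text
tcp [ 555.78 -171.8    25.13] yaw,tilt,roll [ 8.89  9.18 -0.03] w 0.365 F [ 5.   2.2 -1.6]
pitch(tail down) 0.02 top z -24.97 tail x 38.16
[-0.18, 0.0, 0.2] [0.0, -3.0, 0.0]
[-0.42, 0.0, 0.4] [0.0, -6.0, 0.0]
[-0.47, 0.0, 0.64] [0.0, -9.0, 0.0]
want [ 553.7 -172.2   22.4]
want [ 551.7 -172.5   20.1]
want [ 551.5 -172.5   17.6]
```

The 5 N back-push is the sprung plate and nothing has slipped. Now I lay the tail down.

Emit:
carry_out([
  [[-0.18,0,0.2],[0,-3,0],0],
  [[-0.3,0,0.3],[0,-4.5,0],0],
  [[-0.42,0,0.4],[0,-6,0],0],
  [[-0.45,0,0.52],[0,-7.5,0],0],
  [[-0.47,0,0.64],[0,-9,0],0],
  [[-0.47,0,0.64],[0,-9,0],0],
  [[-0.47,0,0.64],[0,-9,0],0],
])

```text
t: 9.0
tcp_pos: [552.8, -172.4, 18.4]
eef_rot: [0.997, 0.078, 0.002, 0.0]
contact_force: [3.7, 1.8, -0.1]
gripper_width: 0.365
gripper_force: 41.3
```

```bash
python3 held.py; python3 - <<'E'
from h import *
w,_=grab_frame("wrist");cv2.imwrite("pics/w2.png",cv2.resize(w[:,:,::-1],(640,480)))
E
```

```text
tcp [ 552.84 -172.37   18.4 ] yaw,tilt,roll [ 8.9   0.24 -0.05] w 0.365 F [ 3.7  1.8 -0.1]
pitch(tail down) 0.01 top z -24.68 tail x 38.20
```

View pics/w2.png

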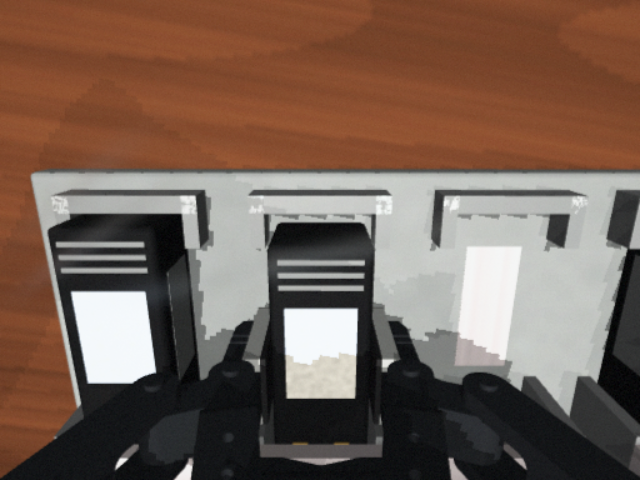

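The pack lies flat, its tail at (320,230) in front of the stop at (320,200). Now I release it, retreat upward and check.

```bash
python3 g.py "551.5 -172.5 17 8.85 0" "551.5 -172.5 120 8.85 0"; cat cmd.json
```

```text
[-0.0, 0.0, 0.06] [0.0, -0.1, 0.0]
[0.01, 0.0, -10.24] [0.0, -0.1, 0.0]
{"p": [551.4438887123904, -172.46154705194544, 120.03212626985317], "q": [0.9969975559767447, 0.07743279108139069, 7.987021729347662e-05, 0.00017280767382151806]}
```

Emit:
carry_out([
  [[0,0,0.08],[0,0,0],0],
  [[0,0,0.08],[0,0,0],0],
  [[0,0,0.08],[0,0,0],0.5],
  [[0,0,0.08],[0,0,0],0.5],
  [[0,0,0.08],[0,0,0],0.5],
  [[0,0,0.08],[0,0,0],0.5],
])

```text
t: 9.7
tcp_pos: [551.0, -172.7, 16.5]
eef_rot: [0.997, 0.077, 0.0, 0.0]
contact_force: [0.2, 0.1, 1.0]
gripper_width: 0.501
gripper_force: 0.0
```

```bash
python3 held.py
```

```text
tcp [ 550.97 -172.66   16.55] yaw,tilt,roll [ 8.87  0.04 -0.01] w 0.501 F [0.2 0.1 1. ]
pitch(tail down) 0.04 top z -25.77 tail x 44.83
```

Seated: the pack slid 6.6 mm back to the stop and its top is at z = 42.3, as expected. Next is the second spare.

Emit:
carry_out([
  [[0,0,-3],[0,0,0],0.5],
  [[0,0,-7],[0,0,0],0.5],
  [[0,0,-10.32],[0,-0.1,0],0.5],
  [[0,0,-10.32],[0,-0.1,0],0.8],
  [[0,0,-10.32],[0,-0.1,0],0.8],
  [[0,0,-10.32],[0,-0.1,0],0.8],
])

```text
t: 10.35
tcp_pos: [550.3, -172.1, 118.4]
eef_rot: [0.997, 0.077, -0.001, -0.0]
contact_force: [0.8, 0.4, -0.2]
gripper_width: 0.801
gripper_force: 0.0
```

```bash
python3 held.py | head -1; python3 g.py "480.2 262.6 80 3.7 0" "480.2 262.6 7.5 3.7 0"
```

```text
tcp [ 550.34 -172.15  118.39] yaw,tilt,roll [ 8.88 -0.14  0.07] w 0.801 F [ 0.8  0.4 -0.2]
[-0.32, -44.09, 3.99] [0.0, -0.0, 5.2]
[-0.32, -44.09, 11.24] [0.0, -0.0, 5.2]Traceback (most recent call last):
  File "held.py", line 10, in <module>
    print("pitch(tail down) %.2f top z %.2f tail x %.2f"%(np.degrees(np.arctan(k[0])),k[1],np.percentile(q[ok,0],99.8)))
                                                                                           ~~~~~~~~~~~~~^^^^^^^^^^^^^^
    return _quantile_unchecked(
        a, q, axis, out, overwrite_input, method, keepdims, weights)
    return _ureduce(a,
                    func=_quantile_ureduce_func,
    ...<5 lines>...
                    overwrite_input=overwrite_input,
                    method=method)
    r = func(a, **kwargs)
    result = _quantile(arr,
                       quantiles=q,
    ...<2 lines>...
                       out=out,
                       weights=wgt)
    slices_having_nans = np.isnan(arr[-1, ...])
                                  ~~~^^^^^^^^^
IndexError: index -1 is out of bounds for axis 0 with size 0
```

Emit:
carry_out([
  [[-0.32,-44.09,1],[0,0,5.2],0.8],
  [[-0.32,-44.09,2],[0,0,5.2],0.8],
  [[-0.32,-44.09,2],[0,0,5.2],0.8],
  [[-0.32,-44.09,2],[0,0,5.2],0.8],
  [[-0.32,-44.09,2],[0,0,5.2],0.8],
  [[-0.32,-44.09,2],[0,0,5.2],0.8],
  [[-0.32,-44.09,2],[0,0,5.2],0.8],
  [[-0.32,-44.09,3],[0,0,5.2],0.8],
  [[-0.32,-44.09,4],[0,0,5.2],0.8],
  [[-0.32,-44.09,4],[0,0,5.2],0.8],
  [[-0.32,-44.09,4],[0,0,5.2],0.8],
  [[-0.32,-44.09,4],[0,0,5.2],0.8],
])

```text
t: 11.6
tcp_pos: [480.0, 261.7, 79.1]
eef_rot: [0.999, 0.032, -0.001, 0.001]
contact_force: [0.1, 0.1, 0.2]
gripper_width: 0.799
gripper_force: 0.0
```

Emit:
carry_out([
  [[0,0,3],[0,0,0],0.8],
  [[0,0,5.5],[0,0,0],0.8],
  [[0,0,7.24],[0,0,0],0.8],
  [[0,0,7.24],[0,0,0],0.8],
  [[0,0,7.24],[0,0,0],0.8],
  [[0,0,7.24],[0,0,0],0],
  [[0,0,7.24],[0,0,0],0],
  [[0,0,7.24],[0,0,0],0],
  [[0,0,7.24],[0,0,0],0],
  [[0,0,7.24],[0,0,0],0],
  [[0,0,7.24],[0,0,0],0],
])

```text
t: 12.7
tcp_pos: [481.4, 263.0, 9.1]
eef_rot: [0.999, 0.032, 0.002, -0.0]
contact_force: [-0.3, -0.8, 5.6]
gripper_width: 0.374
gripper_force: 42.0
```

```bash
python3 held.py; python3 g.py "480.2 262.6 110 3.7 0"
```

```text
tcp [481.35 263.02   9.13] yaw,tilt,roll [3.69 0.19 0.02] w 0.374 F [-0.3 -0.8  5.6]
pitch(tail down) 0.12 top z -24.16 tail x 38.10
[-0.0, 0.01, -10.25] [0.0, -0.0, -0.0]
```

Emit:
carry_out([
  [[0,0,-3],[0,0,0],0],
  [[0,0,-6.5],[0,0,0],0],
  [[0,0,-10.25],[0,0,0],0],
  [[0,0,-10.25],[0,0,0],0],
  [[0,0,-10.25],[0,0,0],0],
  [[0,0,-10.25],[0,0,0],0],
])

```text
t: 13.35
tcp_pos: [478.8, 262.2, 107.9]
eef_rot: [0.999, 0.032, -0.002, 0.001]
contact_force: [-0.8, -0.7, -1.9]
gripper_width: 0.367
gripper_force: 41.1
```

```bash
python3 held.py; python3 pl.py -32 -1.8 5.4 0.1 0 0 0 "-20 0 60 10"
```

```text
tcp [478.78 262.15 107.9 ] yaw,tilt,roll [ 3.69 -0.2  -0.09] w 0.367 F [-0.8 -0.7 -1.9]
pitch(tail down) 0.10 top z -24.12 tail x 38.07
[7.38, 50.02, 2.56] [0.5, 10.1, -5.2]
want [ 586.  -231.9   84.6]
```

Emit:
carry_out([
  [[7.38,50.02,0],[0.5,10.1,-5.2],0],
  [[7.38,50.02,0],[0.5,10.1,-5.2],0],
  [[7.38,50.02,0],[0.5,10.1,-5.2],0],
  [[7.38,50.02,0],[0.5,10.1,-5.2],0],
  [[7.38,50.02,0],[0.5,10.1,-5.2],0],
  [[7.38,50.02,0],[0.5,10.1,-5.2],0],
  [[7.38,50.02,0],[0.5,10.1,-5.2],0],
  [[7.38,50.02,0],[0.5,10.1,-5.2],0],
  [[7.38,50.02,0],[0.5,10.1,-5.2],0],
  [[7.38,50.02,0],[0.5,10.1,-5.2],0],
  [[7.38,50.02,0],[0.5,10.1,-5.2],0],
  [[7.38,50.02,2.56],[0.5,10.1,-5.2],0],
])

```text
t: 14.6
tcp_pos: [587.7, -235.1, 86.5]
eef_rot: [0.993, 0.076, 0.09, -0.005]
contact_force: [0.3, -0.3, -1.6]
gripper_width: 0.368
gripper_force: 41.2
```

Emit:
carry_out([
  [[0,0,0],[0,0,0],0],
  [[0,0,0],[0,0,0],0],
  [[0,0,0],[0,0,0],0],
  [[0,0,0],[0,0,0],0],
  [[0,0,0],[0,0,0],0],
])

```text
t: 15.1
tcp_pos: [586.4, -231.6, 85.8]
eef_rot: [0.993, 0.078, 0.089, -0.006]
contact_force: [-0.8, 0.4, -0.7]
gripper_width: 0.366
gripper_force: 41.1
```

```bash
python3 held.py; python3 pl.py -32 -1.9 6.0 0.1 0 0 0 "-21 0 20 10" "-21 0 2.5 10"
```

```text
tcp [ 586.45 -231.56   85.78] yaw,tilt,roll [ 8.95 10.21 -0.05] w 0.366 F [-0.8  0.4 -0.7]
pitch(tail down) 0.12 top z -24.43 tail x 38.02
[-0.79, 0.0, 3.86] [-0.0, -0.0, 0.0]
[-1.1, 0.0, 5.58] [-0.0, -0.0, 0.0]
want [ 585.  -232.1   45.2]
want [ 585.  -232.1   27.7]
```

Emit:
carry_out([
  [[-0.79,0,2.3],[0,0,0],0],
  [[-0.79,0,3.86],[0,0,0],0],
  [[-1.1,0,4.8],[0,0,0],0],
  [[-1.1,0,5.58],[0,0,0],0],
  [[-1.1,0,5.58],[0,0,0],0],
  [[-1.1,0,5.58],[0,0,0],0],
  [[-1.1,0,5.58],[0,0,0],0],
  [[-1.1,0,5.58],[0,0,0],0],
])

```text
t: 15.95
tcp_pos: [585.3, -232.2, 28.4]
eef_rot: [0.993, 0.077, 0.088, -0.007]
contact_force: [1.0, -0.8, -1.3]
gripper_width: 0.363
gripper_force: 41.3
```

```bash
python3 held.py; python3 pl.py -32 -1.9 6.0 0.1 0 0 0 "-30 0 1.5 10" "-38 0 1.1 10" "-41.5 0 0.5 9"
```

```text
tcp [ 585.29 -232.17   28.37] yaw,tilt,roll [ 8.9  10.17 -0.02] w 0.363 F [ 1.  -0.8 -1.3]
pitch(tail down) -0.07 top z -24.46 tail x 38.00
[-0.9, 0.0, -0.06] [-0.0, -0.0, 0.0]
[-1.7, 0.0, -0.16] [-0.0, -0.0, 0.0]
[-2.04, 0.0, -0.09] [-0.0, -1.0, 0.0]
want [ 576.1 -233.4   26.7]
want [ 568.2 -234.7   26.3]
want [ 565.  -235.2   25. ]
```

Emit:
carry_out([
  [[-0.5,0,-0.03],[0,0,0],0],
  [[-0.9,0,-0.06],[0,0,0],0],
  [[-1.3,0,-0.11],[0,0,0],0],
  [[-1.7,0,-0.16],[0,0,0],0],
  [[-1.7,0,-0.16],[0,0,0],0],
  [[-1.87,0,-0.12],[0,-0.5,0],0],
  [[-2.04,0,-0.09],[0,-1,0],0],
  [[-2.04,0,-0.09],[0,-1,0],0],
  [[-2.04,0,-0.09],[0,-1,0],0],
  [[-2.04,0,-0.09],[0,-1,0],0],
])

```text
t: 17.0
tcp_pos: [565.9, -234.9, 25.7]
eef_rot: [0.994, 0.077, 0.08, -0.006]
contact_force: [4.9, 3.3, -0.0]
gripper_width: 0.364
gripper_force: 41.3
```

```bash
python3 held.py;  python3 pl.py -32 -1.9 6.0 0.1 0 0 0 "-43.5 0 0.5 6" "-46 0 0.3 3" "-46.5 0 -0.1 0" 
```

```text
tcp [ 565.86 -234.94   25.75] yaw,tilt,roll [ 8.92  9.22 -0.01] w 0.364 F [ 4.9  3.3 -0. ]
pitch(tail down) -0.00 top z -24.46 tail x 38.07
[-0.17, 0.0, 0.19] [-0.0, -3.0, 0.0]
[-0.41, 0.0, 0.39] [-0.0, -6.0, 0.0]
[-0.46, 0.0, 0.64] [-0.0, -9.0, 0.0]
want [ 563.6 -235.4   22.8]
want [ 561.6 -235.7   20.5]
want [ 561.5 -235.7   17.9]
```

Emit:
carry_out([
  [[-0.17,0,0.19],[0,-3,0],0],
  [[-0.3,0,0.29],[0,-4.5,0],0],
  [[-0.41,0,0.39],[0,-6,0],0],
  [[-0.44,0,0.52],[0,-7.5,0],0],
  [[-0.46,0,0.64],[0,-9,0],0],
  [[-0.46,0,0.64],[0,-9,0],0],
  [[-0.46,0,0.64],[0,-9,0],0],
])

```text
t: 17.75
tcp_pos: [562.7, -235.7, 18.7]
eef_rot: [0.997, 0.078, 0.002, 0.0]
contact_force: [4.4, 1.2, 0.8]
gripper_width: 0.366
gripper_force: 41.5
```

```bash
python3 held.py
```

```text
tcp [ 562.69 -235.69   18.65] yaw,tilt,roll [ 8.93  0.24 -0.04] w 0.366 F [4.4 1.2 0.8]
pitch(tail down) -0.01 top z -24.17 tail x 38.02
```

Emit:
carry_out([
  [[0,0,0.08],[0,0,0],0],
  [[0,0,0.08],[0,0,0],0],
  [[0,0,0.08],[0,0,0],0.5],
  [[0,0,0.08],[0,0,0],0.5],
  [[0,0,0.08],[0,0,0],0.5],
  [[0,0,0.08],[0,0,0],0.5],
])

```text
t: 18.4
tcp_pos: [560.6, -235.7, 16.6]
eef_rot: [0.997, 0.077, 0.0, -0.0]
contact_force: [-0.4, 0.7, 0.2]
gripper_width: 0.499
gripper_force: 0.0
```

Emit:
carry_out([
  [[0,0,-3],[0,0,0],0.5],
  [[0,0,-7],[0,0,0],0.5],
  [[0,0,-11],[0,0,0],0.5],
  [[0,-3,-15],[0,0,0],0.5],
  [[0,-3,-20],[0,0,0],0.5],
  [[0,-3,-20],[0,0,0],0.5],
  [[0,-3,-20],[0,0,0],0.5],
  [[0,-3,-20],[0,0,0],0.5],
  [[0,-3,-20],[0,0,0],0.5],
])

```text
t: 19.3
tcp_pos: [555.4, -206.0, 214.7]
eef_rot: [0.997, 0.077, -0.001, -0.001]
contact_force: [0.9, -0.2, -0.6]
gripper_width: 0.503
gripper_force: 0.0
```

```bash
python3 - <<'E'
from h import *
im,d=cloud("wrist");cv2.imwrite("pics/final.png",cv2.resize(im[:,:,::-1],(640,480)))
yaw=np.radians(8.85);c=np.array([561.1,-203.4]);B=np.array([[np.cos(yaw),np.sin(yaw)],[-np.sin(yaw),np.cos(yaw)]])
D=(d[...,:2]-c)@B.T
for y in(-96,-32,32,96):
    m=(abs(D[...,1]-y)<20)&(abs(d[...,2]-42)<2.5)&(D[...,0]>-28)&(D[...,0]<60)
    q=np.c_[D[m],d[m][:,2]]; print(y,"tail x",np.percentile(q[:,0],99.5).round(1),"y",np.percentile(q[:,1],[1,99]).round(1),"z front/back",[np.median(q[(q[:,0]>a)&(q[:,0]<a+12)][:,2]).round(2) for a in(-25,20)])
E
```

```text
-96 tail x 39.3 y [-111.3  -80.2] z front/back [np.float64(42.22), np.float64(42.33)]
-32 tail x 39.2 y [-48.1 -16.9] z front/back [np.float64(42.24), np.float64(42.24)]
32 tail x 39.8 y [15.5 46.7] z front/back [np.float64(42.26), np.float64(42.3)]
96 tail x 39.8 y [ 80.  111.1] z front/back [np.float64(42.16), np.float64(42.29)]
```

View pics/final.png

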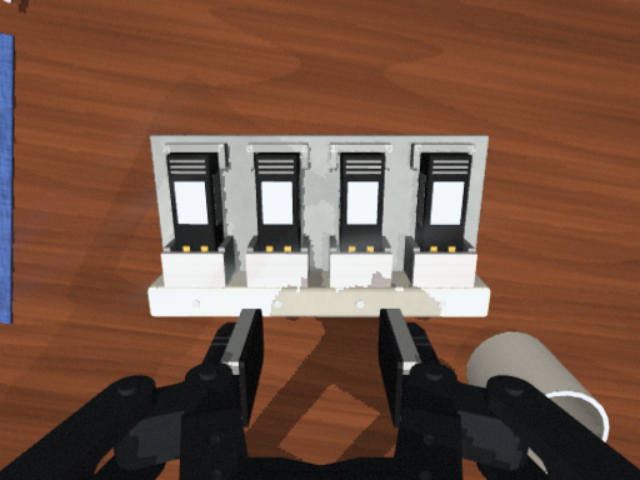

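All four bays at (192,205), (277,205), (362,205) and (446,205) hold level packs, with tails at the stops and noses under the lips. Handing in.

```bash
python3 -c "
from rig import job_done
print(job_done())"
```

```text
the job is handed in; nothing more can be done
None
```

Both spare packs are loaded into the two empty middle bays; in the final wrist view all four packs sit level and against their stops, and the job was handed in after about 19 s of robot time.

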